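# Lock the vial rack on the shaker with the keeper plate

### The job

Secure the vial rack on the bench shaker. First slide the rack along its channel until its end is fully home against the end stop, while the keeper plate is still off the shaker; then take the keeper plate by its grip, tilt it nose-down to work its oblong eye past the stud's wide head, level it flat on the saddle block with its tail straight across the rack, and centre the eye on the stud so that the head overhangs both ends of the eye. Leave it lying there released, and do not disturb the timer, the beaker or the wash bottle.

Things in the scene. Friction and masses are not known exactly. Their poses are not given: they have to be found in the camera images.
- shaker: Fixed bench shaker with a tray on top, tray top 52 mm above the origin (tray x -110..+90, y -100..+120 mm). Origin on the worktop; x from stud side to rear rail, y along the channel away from the end stop, z up. Two rails 10 mm high form the channel along y, centred at x = 30 mm, 78 mm wide inside, from y = +100 mm to the stop, face at y = -70.5 mm, 14 mm high.
- stud (a point): On the axis of the T-shaped stud, at the top face of its saddle block (24 x 50 mm in x, y; top 20 mm above the tray, level with the rack's top); at (-55, 30, 72) mm in the shaker's frame, axes parallel to it. The shank is 8 mm thick.
- stud_head (a point): Centre of the stud's wide head, 19 mm above point stud, same axes: a bar 70 mm long in x (35 mm each way), 16 mm wide in y, 6 mm thick in z; so its underside is 16 mm and its top 22 mm above the saddle block.
- rack: Loose blue vial rack 74 x 140 x 20 mm (x, y, z), 0.15 to 0.3 kg, four vials standing about 16 mm above its -y end. Origin at centre of underside; y along its length. Starts in the channel 40 to 80 mm short of home, its +y end out past the tray's edge. Home: its -y end touches the stop, origin at about (30, 0, 52) mm in the shaker's frame.
- keeper_grip (a point): Centre of the keeper's grip, a black upright block 50 x 12 x 30 mm (x, y, z) on the plate; 20 mm above the plate's underside. Keeper: loose flat steel plate 170 x 50 x 4 mm, 0.16 to 0.28 kg, at first flat on the worktop. Axes: x from nose (eye end) to tail, z up. Nose end at x = -110, tail end at +60 mm from here, centre of mass about 10 mm noseward.
- eye (a point): Centre of the keeper's oblong eye at mid thickness, (-69, 0, -18) mm from the grip centre, same axes. Eye 54 mm (x) by 26 mm (y), corners cut off; 14 mm of plate at the nose, 12 mm each side. Too short for the head when level; nose about 25 degrees down, its nose end goes under the head's -x arm up to the shank and its other end clears the +x arm.
- timer_c (a point): Centre of a white bench timer, 66 x 66 x 20 mm; a bystander.
- beaker_c (a point): Centre of a small glass beaker, 60 mm across, 69 mm high; a bystander. The room round the work: a tall instrument stack to the right (from about y = -0.49 m, x = 0.4 m on), a monitor behind (from about x = 0.70 m); keep the arm clear of both.
- wash_c (a point): Centre of a wash bottle with bent jet, 61 x 99 x 188 mm; a bystander.
Not all that is in view belongs to the job. Of the things like the rack, leave any that is purple; of the rest the larger one is meant.

How it is judged:
By the outcome, as a careful person would: the job done as asked, in the order asked, and still so for the second after the job is handed in, with the robot touching nothing.
It also fails if it takes over 67 s, if anything falls off the work surface, if the arm or the gripper's body presses on something with over 40 N, if the wrist force passes 120 N, or if a joint passes its speed limit or range.

### The arm

A 7-joint arm with a two-finger parallel gripper is mounted at the origin on a cart in front of the work surface, level with it; the furniture and walls round the work are solid. World frame = base frame: x ahead of the robot, y to its left, z up, the work surface at z = 0. Lengths are in m, angles in rad, forces in N, time in s.
With the tool pointing down it reaches from about 0.4 to 0.875 m from the base axis. Payload 6.5 kg.
Tool frame: the origin (TCP) lies at the very end of the fingers, on their centre line; the grasp point (between the pads) lies 19 mm behind it; z points along the fingers, y is the line along which they close (so a half turn about z gives the same grasp; the last joint's range is limited). The gripper opens to 88 mm and grips with 3 to 60 N. Pads are 18 mm wide; open, the fingers measure 123 mm over their backs; the gripper's body (75 mm by 187 mm) begins 45 mm behind the grasp point.
Start: joints at [1.12, 0.536, -0.004, 1.538, 0.003, 1.067, -0.071], TCP at [0.244, -0.602, 0.239] pointing down, gripper open.
Joint ranges: [-2.7, 2.7], [-0.37, 2.16], [-1.27, 1.26], [0.24, 2.4], [-1.31, 4.45], [0.19, 1.91], [-2.76, 2.76]. Speed limits (rad/s): [2.39, 2.39, 3.14, 3.14, 3.14, 3.14, 3.14].

### API

Orientations are given as a unit quaternion [w, x, y, z].
In Python, from cell import readout, optics, order gives the robot as it stands.
- The arm moves only by the tool step_arm, never from a script. Its argument "moves" is a list that holds one entry, the list of rows, each a list of 7 numbers: the shift along the world's x, y, z each as a share of 0.5 m, from -1 to 1, then the turn, a rotation vector about the world's x, y, z each as a share of 0.5 rad, from -1 to 1, then the closure in counts, from 0 (fully open) to 255 (shut). In form: [[[tx, ty, tz, ax, ay, az, fingers], ...]]. A call has 1 to 20 rows; each row is the pose to reach, as a shift and turn from the pose commanded when the call began; what a row does not reach only later rows make up. A row lasts 1/10 s, in which the tool goes at most 50 mm and 8.59 degrees, less where a joint would pass 70% of its speed; a pose out of reach is approached as far as the arm can. A call with a number of a shift or a turn outside -1 to 1 is refused whole. A call with a gripper value outside its range is refused whole. The fingers move at their own pace and stop on an object; "squeeze" is the grip in N (left out, the last holds). Time passes only in rows, so rows that repeat a pose let the fingers close. It gives the time, the measured TCP pose, the force, the opening and the grip force at its end, in the units of the state.
- readout.observe(): the state, without advancing time (a new reading comes with each control period).
- optics.camera(name): name is "side" or "top"; returns the picture (400x640x3 uint8, red, green, blue); there is no depth.
- optics.camera_params(name): a dict with "mtx" (3x3 intrinsics, pixels), "R" (3x3) and "t" (3): a world point X has camera coordinates R X + t. Camera axes: x right, y down, z forward; pixel columns grow to the right and rows downward; lengths in m; the calibration is good to about 2 mm. A picture is of the moment at which its call begins. camera_params takes no time and is no camera call.
- order.job_done(): hands the job in; it is judged then, once.
The state is a dict: "time_s": time; "joints": joint angles; "joint_velocities": joint speeds; "effort": joint torques, N m; "tool_pos": TCP position; "orientation": TCP orientation; "contact_force": force on the tool from outside, world axes, zero at the start; "moment": the same for the moment, N m; "opening": opening from 0.0 (shut) to 1.0 (fully open); "grasp_force": force on a finger pad.
Only numpy, scipy, OpenCV 4.12 (cv2) and the standard library are available. Lean on these libraries where they do the work, as an engineer would, in place of code of your own. Each camera call takes 0.05 s, during which the arm holds its last target. There are 200 camera calls.

## Working session

There is one attempt and no reset: what is moved stays moved. The work goes in short steps, Python scripts to look and compute and a tool call to move; the robot and the scene stay as the last step left them, time stands still between calls to the robot, and variables do not carry over. Pictures are saved under pics/ and viewed, at most 10 in all, crops included, and the job is handed in when it is done.

Besides the shell and the picture viewer there is one more tool, called after "Request:" as name([rows], argument=value, ...), one row to a line, values as JSON. step_arm: Moves the arm, as the interface text tells. Its arguments: {"type":"object","properties":{"moves":{"type":"array"},"squeeze":{"type":"number"}},"required":["moves"]}

```bash
mkdir -p pics; ls; python3 - <<'E'
from cell import readout, optics
import cv2
for n in("top","side"):
    im=optics.camera(n); cv2.imwrite(f"pics/{n}0.png",im[:,:,::-1])
    p=optics.camera_params(n); print(n,p["mtx"].round(1).tolist(),p["R"].round(4).tolist(),p["t"].round(4).tolist())
print(readout.observe())
E
```

```text
pics
top [[385.8, 0.0, 321.9], [0.0, 385.8, 199.9], [0.0, 0.0, 1.0]] [[-0.0124, -0.9999, -0.0097], [-0.9977, 0.013, -0.0669], [0.067, 0.0089, -0.9977]] [0.0933, 0.5343, 1.3525]
side [[493.8, 0.0, 331.9], [0.0, 493.8, 196.9], [0.0, 0.0, 1.0]] [[0.192, -0.9814, 0.0044], [-0.6408, -0.1287, -0.7569], [0.7433, 0.1425, -0.6535]] [-0.0207, 0.4043, 1.4166]
{'time_s': 0.1, 'joints': array([ 1.11978234,  0.53710798, -0.00445716,  1.53871641,  0.00262142,
        1.06728909, -0.0712013 ]), 'joint_velocities': array([-0.00013485, -0.00234151, -0.0009973 , -0.00197943,  0.00175813,
        0.00010057, -0.00011486]), 'effort': array([ 2.11162209e-03, -5.72077918e+01,  9.93350632e-01, -2.52232540e+01,
       -5.62742818e-02,  1.34643749e-02,  4.43772115e-05]), 'tool_pos': array([ 0.24379865, -0.60197946,  0.23793771]), 'orientation': array([-7.29554176e-04,  9.81537293e-01,  1.91269359e-01, -2.04006671e-04]), 'contact_force': array([0.36255392, 0.18994537, 0.28700414]), 'moment': array([ 0.03071379,  0.00452182, -0.00085213]), 'grasp_force': 0.0, 'opening': 0.9974806317970177}
```

View pics/top0.png

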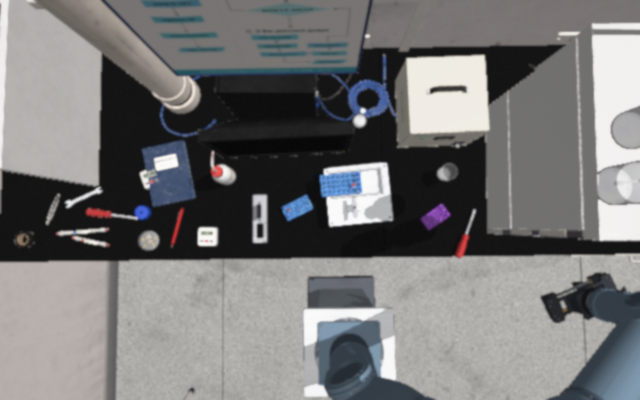

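View pics/side0.png

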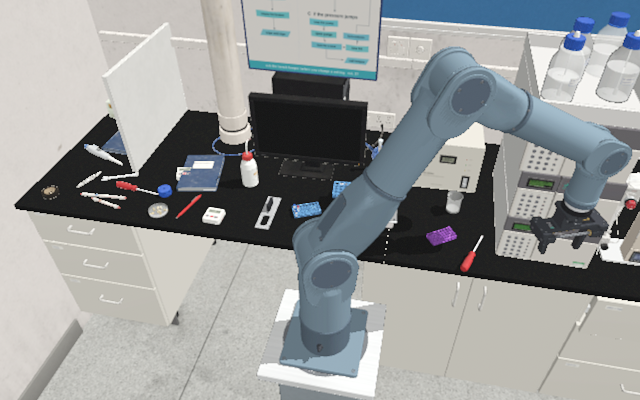

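Top view: the large blue rack with vials is in the shaker channel at about (345,183). The smaller blue rack is loose at (297,208), and the purple one is at (435,217). The larger blue one fits. The keeper is at (260,218), the shaker at (358,195), the timer at (207,236), the beaker at (447,172) and the wash bottle at (222,174). I'll confirm this in one enlarged crop.

```bash
cat > h.py <<'E'
import numpy as np,cv2
from cell import readout,optics
def ray(n,px,z):
    p=optics.camera_params(n);R,t=np.array(p["R"]),np.array(p["t"])
    c=-R.T@t; d=(R.T@np.linalg.solve(p["mtx"],np.array([*px,1.0])))
    return c+d*((z-c[2])/d[2])
def proj(n,X):
    p=optics.camera_params(n);q=p["mtx"]@(np.array(p["R"])@X+p["t"]);return q[:2]/q[2]
def crop(n,im,x0,y0,w,h,s,name):
    c=cv2.resize(im[y0:y0+h,x0:x0+w,::-1],None,fx=s,fy=s,interpolation=cv2.INTER_CUBIC)
    cv2.imwrite(name,c)
E
python3 - <<'E'
from h import *
im=optics.camera("top"); np.save("top0.npy",im)
crop("top",im,240,145,160,100,5,"pics/c1.png")
def rects(mask,zs,amin):
    cs,_=cv2.findContours(mask.astype(np.uint8),0,2)
    for c in cs:
        if cv2.contourArea(c)<amin: continue
        r=cv2.minAreaRect(c); b=cv2.boxPoints(r)
        print(np.round(r[0],1),np.round(r[1],1),round(r[2],1)); 
        print(np.array([ray("top",q,zs)[:2] for q in b]).round(3).tolist())
i=im.astype(int);roi=np.zeros(im.shape[:2],bool);roi[145:250,235:400]=1
g=i.min(2)
print("bright keeper/shaker (z=.004)");
k=roi&(g>70);k2=k.copy();k2[:,280:]=0;rects(k2,.004,50)
print("shaker z=.052");k2=k.copy();k2[:,:315]=0;k2|=(roi&(i[:,:,2]-i[:,:,0]>50)&(np.arange(640)>325)[None]);rects(k2,.052,200)
print("blue z=.072");rects(roi&(i[:,:,2]-i[:,:,0]>50),.072,50)
E
```

```text
bright keeper/shaker (z=.004)
[259.5 218.5] [15. 49.] 0.0
[[0.385, 0.338], [0.561, 0.338], [0.56, 0.284], [0.385, 0.285]]
shaker z=.052
[356.2 194. ] [60.9 69.6] 84.3
[[0.648, 0.096], [0.669, -0.145], [0.458, -0.161], [0.437, 0.078]]
blue z=.072
[296.5 207.5] [16.5 30. ] 63.4
[[0.51, 0.232], [0.555, 0.14], [0.504, 0.115], [0.459, 0.207]]
[340.1 183.7] [23.2 41.5] 84.3
[[0.62, 0.097], [0.632, -0.044], [0.553, -0.051], [0.541, 0.09]]
```

View pics/c1.png

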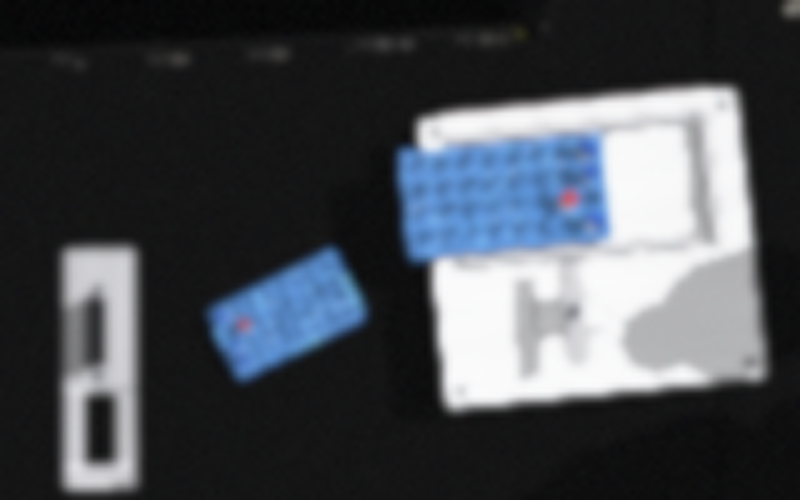

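The crop shows the tray corners at about (324,169), (388,163), (393,221) and (329,227). The stop is on the right, the rack sticks out to the left with its vials at the right end, and the stud is near (355,207). The keeper's eye is towards the bottom (low x) and its grip is near (258,211). This confirms that the larger blue rack, the one in the channel, is the one meant.

```bash
python3 - <<'E'
from h import *
im=np.load("top0.npy").astype(int)
m=np.zeros((400,640),np.uint8); m[145:250,315:400]=(im.max(2)>75)[145:250,315:400]
m=cv2.morphologyEx(m,3,np.ones((5,5)))
c=max(cv2.findContours(m,0,1)[0],key=cv2.contourArea)[:,0].astype(float)
# edge lines: fit world line to side points
W=np.array([ray("top",q,.052)[:2] for q in c])
A=np.array([ray("top",q,.052)[:2] for q in [(323.6,168.6),(387.6,162.6),(393.4,221),(329.4,227)]])
L=np.array([(90,120),(90,-100),(-110,-100),(-110,120)])/1e3
cA,cL=A.mean(0),L.mean(0); H=(L-cL).T@(A-cA); th=np.arctan2(H[0,1]-H[1,0],H[0,0]+H[1,1])
R=np.array([[np.cos(th),-np.sin(th)],[np.sin(th),np.cos(th)]]); o=cA-R@cL
print("yaw",np.degrees(th),"o",o,"res mm",((A-(L@R.T+o))*1e3).round(1).tolist())
T=lambda x,y:(R@[x/1e3,y/1e3]+o).round(4)
print("stud",T(-55,30),"home rack",T(30,0),"+y end home",T(30,70))
B=np.array([[0.62,0.097],[0.632,-0.044],[0.553,-0.051],[0.541,0.09]])
print("rack corners in shaker",((B-o)@R*1e3).round(1).tolist())
print("head px",proj("top",[*T(-55,30),.091]),"grip",ray("top",(258.4,211),.037))
b=im.copy()[190:250,248:275]; mk=(b.min(2)>70).astype(np.uint8)
cc=max(cv2.findContours(mk,0,1)[0],key=cv2.contourArea); P=np.array([ray("top",q[0]+[248,190],.004)[:2] for q in cc])
r=cv2.minAreaRect((P*1000).astype(np.float32));print("keeper",r)
for nm,px,z in(("timer",(207,236),.02),("wash",(222,175),.1),("beaker",(447,172),.035)):print(nm,ray("top",px,z).round(3))
E
```

```text
yaw 4.602418655316787 o [ 0.56040627 -0.0498118 ] res mm [[1.8, 2.1], [2.1, -1.8], [-1.8, -0.9], [-2.1, 0.7]]
stud [ 0.5032 -0.0243] home rack [ 0.5903 -0.0474] +y end home [0.5847 0.0224]
rack corners in shaker [[71.2, 141.6], [71.8, 0.0], [-7.5, -0.6], [-8.1, 140.9]]
head px [354.84751157 207.56510819] grip [0.49797512 0.30948266 0.037     ]
keeper ((472.7961120605469, 311.4342956542969), (54.08266830444336, 175.86839294433594), 89.8379898071289)
timer [0.413 0.495 0.02 ]
wash [0.618 0.421 0.1  ]
beaker [ 0.627 -0.355  0.035]
```

Request:
step_arm([
  [[0.312,0.944,0,0,0,-0.608,255],[0.312,0.944,0,0,0,-0.608,255],[0.312,0.944,0,0,0,-0.608,255],[0.312,0.944,0,0,0,-0.608,255],[0.312,0.944,0,0,0,-0.608,255],[0.312,0.944,0,0,0,-0.608,255],[0.312,0.944,0,0,0,-0.608,255],[0.312,0.944,0,0,0,-0.608,255],[0.312,0.944,0,0,0,-0.608,255],[0.312,0.944,0,0,0,-0.608,255],[0.312,0.944,0,0,0,-0.608,255],[0.312,0.944,0,0,0,-0.608,255],[0.312,0.944,0,0,0,-0.608,255]],
], squeeze=20)

```text
time_s: 1.45
tool_pos: [0.3995, -0.1316, 0.2386]
orientation: [0.0, 0.999, 0.04, -0.0]
contact_force: [-0.4, 0.5, -0.7]
opening: 0.006
grasp_force: 0.0
```

Request:
step_arm([
  [[0.352,0.548,-0.1,0,0,0,255],[0.352,0.548,-0.1,0,0,0,255],[0.352,0.548,-0.1,0,0,0,255],[0.352,0.548,-0.1,0,0,0,255],[0.352,0.548,-0.1,0,0,0,255],[0.352,0.548,-0.1,0,0,0,255],[0.352,0.548,-0.1,0,0,0,255],[0.352,0.548,-0.1,0,0,0,255],[0.352,0.548,-0.2,0,0,0,255],[0.352,0.548,-0.3,0,0,0,255],[0.352,0.548,-0.36,0,0,0,255],[0.352,0.548,-0.36,0,0,0,255]],
])

```text
time_s: 2.65
tool_pos: [0.5727, 0.1394, 0.0546]
orientation: [0.002, 0.999, 0.039, -0.004]
contact_force: [-0.8, 0.0, -0.5]
opening: 0.01
grasp_force: 0.0
```

```bash
python3 - <<'E'
from h import *
im=optics.camera("side"); crop("side",im,220,150,200,130,4,"pics/s1.png")
E
```

```text
(no output)
```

View pics/s1.png

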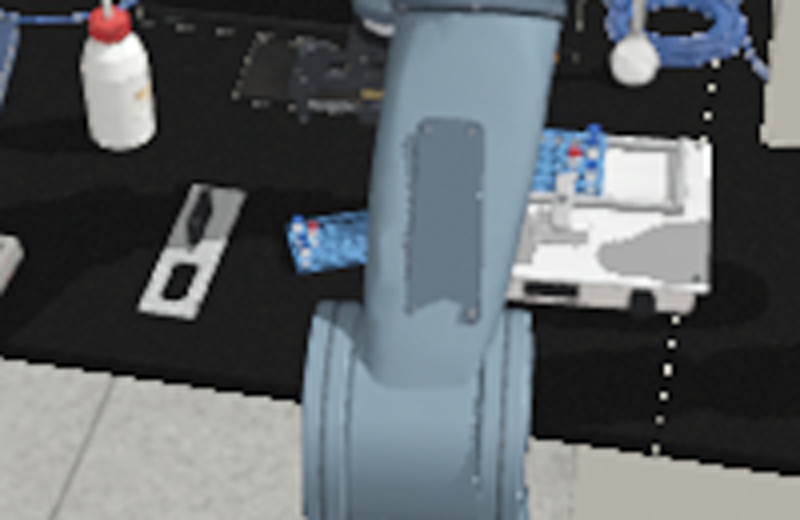

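The side view shows the stud at about (361,195), with its head bar along x and clear to see. The keeper is at (268,212) and the rack's vial end at (370,185). The arm hides the gripper. Now I'll push.

Request:
step_arm([
  [[0,0,0.006,0,0,0,255],[0.003,-0.04,0.006,0,0,0,255],[0.005,-0.06,0.006,0,0,0,255],[0.006,-0.075,0.006,0,0,0,255],[0.007,-0.09,0.006,0,0,0,255],[0.0085,-0.105,0.006,0,0,0,255],[0.0095,-0.12,0.006,0,0,0,255],[0.011,-0.135,0.006,0,0,0,255],[0.012,-0.15,0.006,0,0,0,255],[0.013,-0.16,0.006,0,0,0,255],[0.0135,-0.17,0.006,0,0,0,255],[0.0145,-0.18,0.006,0,0,0,255],[0.0145,-0.18,0.006,0,0,0,255]],
])

```text
time_s: 4.0
tool_pos: [0.5832, 0.0521, 0.0615]
orientation: [0.0, 0.999, 0.04, -0.0]
contact_force: [0.9, -1.5, 0.0]
opening: 0.003
grasp_force: 0.0
```

Request:
step_arm([
  [[0.0005,-0.006,0,0,0,0,255],[0.001,-0.012,0,0,0,0,255],[0.0015,-0.018,0,0,0,0,255],[0.0015,-0.018,0,0,0,0,255]],
])

```text
time_s: 4.4
tool_pos: [0.5838, 0.0435, 0.0615]
orientation: [0.0, 0.999, 0.04, -0.0]
contact_force: [-0.5, -0.5, 0.3]
opening: 0.008
grasp_force: 0.0
```

```bash
python3 - <<'E'
from h import *
print(readout.observe()["contact_force"])
im=optics.camera("side"); crop("side",im,330,160,80,70,8,"pics/s2.png")
E
```

```text
[-0.45660624 -0.50884508  0.30435104]
```

View pics/s2.png

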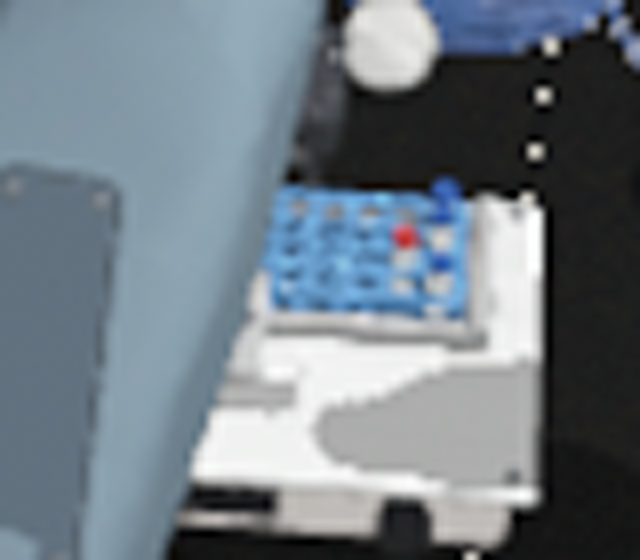

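The rack's -y end is at about (388,192), right next to the stop. I'll creep forward until the contact force rises.

Request:
step_arm([
  [[0.0005,-0.004,0,0,0,0,255],[0.0005,-0.008,0,0,0,0,255],[0.0005,-0.008,0,0,0,0,255]],
])

```text
time_s: 4.75
tool_pos: [0.5842, 0.0401, 0.0617]
orientation: [0.0, 0.999, 0.04, -0.0]
contact_force: [-0.4, -0.4, -0.1]
opening: 0.008
grasp_force: 0.1
```

Request:
step_arm([
  [[0.0005,-0.004,0,0,0,0,255],[0.0005,-0.008,0,0,0,0,255],[0.0005,-0.008,0,0,0,0,255]],
])

```text
time_s: 5.05
tool_pos: [0.5841, 0.0391, 0.0617]
orientation: [-0.001, 0.999, 0.041, -0.0]
contact_force: [-0.3, 5.8, -1.4]
opening: 0.006
grasp_force: 3.1
```

Request:
step_arm([
  [[0.0005,-0.004,0,0,0,0,255],[0.0005,-0.006,0,0,0,0,255],[0.0005,-0.006,0,0,0,0,255]],
])

```text
time_s: 5.35
tool_pos: [0.5841, 0.039, 0.0618]
orientation: [-0.003, 0.999, 0.042, -0.0]
contact_force: [-2.8, 11.2, -0.2]
opening: 0.003
grasp_force: 5.9
```

The rack is home: the force rose to 11 N with no further movement. Next I'll retreat and go above the keeper.

Request:
step_arm([
  [[0,0.04,0,0,0,0,255],[0,0.09,0,0,0,0,255],[0,0.12,0.1,0,0,0,255],[-0.04,0.2,0.2,0,0,-0.1,120],[-0.172,0.557,0.2,0,0,-0.16,120],[-0.172,0.557,0.2,0,0,-0.16,120],[-0.172,0.557,0.2,0,0,-0.16,120],[-0.172,0.557,0.2,0,0,-0.16,120],[-0.172,0.557,0.2,0,0,-0.16,120],[-0.172,0.557,0.2,0,0,-0.16,120],[-0.172,0.557,0.2,0,0,-0.16,120]],
])

```text
time_s: 6.45
tool_pos: [0.4996, 0.3101, 0.1615]
orientation: [0.001, 1.0, -0.001, 0.0]
contact_force: [0.4, -0.4, 0.3]
opening: 0.53
grasp_force: 0.0
```

```bash
python3 - <<'E'
from h import *
print(readout.observe()["tool_pos"],readout.observe()["opening"])
im=optics.camera("side"); np.save("side1.npy",im); crop("side",im,230,160,180,120,4,"pics/s3.png")
# predicted projections, side px -> crop px
o=np.array([.5604,-.0498]);R=np.array([[.9968,-.0802],[.0802,.9968]])
for nm,q,z in(("head-x",(-90,30),.094),("head+x",(-20,30),.094),("rack -y,-x top",(-7,-70),.072),("rack -y +x",(67,-70),.072),("rack +y -x",(-7,70),.072),("tray(-110,-100)",(-110,-100),.052),("tray(90,-100)",(90,-100),.052),("tray(-110,120)",(-110,120),.052)):
    p=proj("side",[*(R@np.array(q)/1e3+o),z]); print(nm,((p-[230,160])*4).round(0))
for nm,q in(("nose",(.388,.311,.004)),("tail",(.558,.311,.004)),("griptop",(.498,.311,.035)),("eye",(.429,.311,.004))):
    print(nm,((proj("side",np.array(q))-[230,160])*4).round(0))
E
```

```text
[0.49964515 0.31008536 0.16147982] 0.5297965060864078
head-x [519. 190.]
head+x [525. 138.]
rack -y,-x top [636. 156.]
rack -y +x [639. 103.]
rack +y -x [481. 144.]
tray(-110,-100) [667. 254.]
tray(90,-100) [670. 107.]
tray(-110,120) [413. 233.]
nose [123. 275.]
tail [177. 152.]
griptop [156. 168.]
eye [137. 244.]
```

View pics/s3.png

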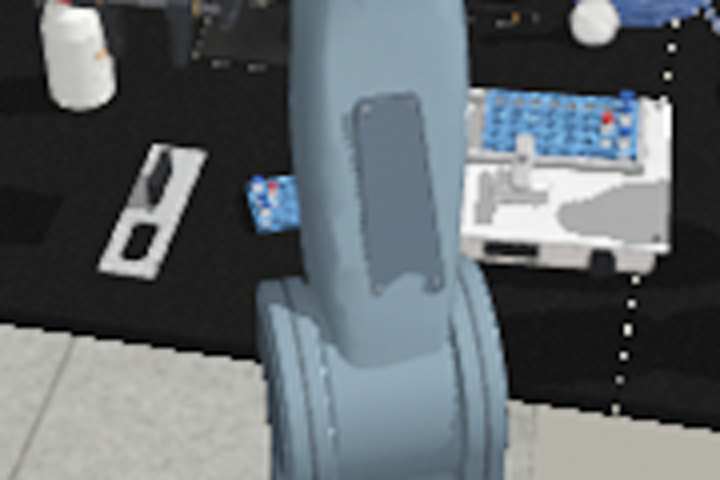

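The side crop agrees with the predictions: the head bar spans (361,194) to (361,207), and the rack's -y end is at the stop, at (389,190). The keeper is lying straight. One quick sub-pixel check of the keeper and the head in this same picture.

```bash
python3 - <<'E'
from h import *
im=np.load("side1.npy").astype(int)
b=np.zeros((400,640),np.uint8); b[190:235,250:290]=(im.min(2)>95)[190:235,250:290]
c=max(cv2.findContours(b,0,1)[0],key=cv2.contourArea)
W=np.array([ray("side",q[0],.004)[:2]*1000 for q in c]).astype(np.float32)
r=cv2.minAreaRect(W); print("side keeper",r)
# head: gray level rows around
s=im[190:212,352:372].mean(2).astype(int); print(s)
E
```

```text
side keeper ((478.5187072753906, 311.93743896484375), (53.754512786865234, 176.20620727539062), 89.87841796875)
[[156 123 105 130 153 140 118 137 151 149 149 153 142 148 152 128 127 161
  161 137]
 [161 147 145 156 165 149 142 154 158 145 117 133 149 158 141 108 136 162
  150 127]
 [159 141 134 161 167 148 138 143 157 155 143 153 164 167 170 152 158 165
  156 135]
 [144 113 136 160 153 129 106 149 180 184 170 141 137 155 156 139 131 153
  170 152]
 [159 142 157 161 154 139 127 183 203 201 197 167 145 149 122 131 146 175
  172 135]
 [145 142 143 150 156 154 141 194 209 205 208 184 162 164 146 156 167 178
  165 129]
 [122 112 141 159 145 132 120 185 206 204 213 181 135 146 140 141 149 157
  159 151]
 [169 136 138 159 136 107 119 182 205 205 217 191 147 132 110 140 157 142
  130 131]
 [205 199 198 198 190 186 174 177 180 189 208 201 170 136 115 141 153 145
  122 114]
 [180 182 185 179 176 177 176 153 128 150 196 202 194 192 192 198 193 193
  190 188]
 [140 140 140 140 141 145 169 166 145 171 198 184 173 179 181 183 178 175
  176 176]
 [225 225 209 191 215 197 184 193 191 200 197 162 137
[... 182 characters left out ...]
 244 242
  242 242]
 [175 193 186 173 174 161 191 205 202 202 223 237 239 238 236 242 243 241
  240 240]
 [176 181 178 174 173 158 188 206 205 204 218 235 240 239 238 234 238 243
  242 242]
 [166 173 179 183 188 167 164 180 187 189 206 239 251 247 244 226 232 242
  242 242]
 [160 170 181 184 187 178 157 150 158 166 186 210 220 216 215 226 238 242
  241 241]
 [161 171 181 180 179 181 174 169 169 172 176 174 172 171 177 225 243 241
  241 241]
 [166 180 192 185 179 180 180 180 179 179 179 178 177 176 180 225 241 240
  241 242]
 [171 177 182 166 156 158 167 168 165 167 171 174 173 171 187 226 240 241
  224 209]
 [171 169 206 219 217 218 220 221 220 221 223 195 204 222 225 236 241 224
  187 167]]
```

Request:
step_arm([
  [[0.003,0.002,-0.1,0,0,0,120],[0.003,0.002,-0.2,0,0,0,120],[0.003,0.002,-0.27,0,0,0,120],[0.003,0.002,-0.295,0,0,0,120],[0.003,0.002,-0.304,0,0,0,120],[0.003,0.002,-0.304,0,0,0,120],[0.003,0.002,-0.304,0,0,0,255],[0.003,0.002,-0.304,0,0,0,255],[0.003,0.002,-0.304,0,0,0,255],[0.003,0.002,-0.304,0,0,0,255],[0.003,0.002,-0.304,0,0,0,255],[0.003,0.002,-0.304,0,0,0,255]],
], squeeze=45)

```text
time_s: 7.7
tool_pos: [0.5005, 0.3131, 0.0101]
orientation: [0.0, 1.0, 0.0, 0.0]
contact_force: [-0.6, -1.0, 5.5]
opening: 0.132
grasp_force: 45.0
```

Request:
step_arm([
  [[0,0,0.05,0,0,0,255],[0,0,0.14,0,0,0,255],[0,0,0.23,0,0,0,255],[0.03,-0.06,0.32,0,0,0.04,255],[0.06,-0.14,0.4,0,0,0.08,255],[0.096,-0.22,0.42,0,0,0.16,255],[0.096,-0.3,0.42,0,0,0.16,255],[0.096,-0.38,0.42,0,0,0.16,255],[0.096,-0.46,0.42,0,0,0.16,255],[0.096,-0.54,0.42,0,0,0.16,255],[0.096,-0.61,0.42,0,0,0.16,255],[0.096,-0.65,0.42,0,0,0.16,255],[0.096,-0.666,0.42,0,0,0.16,255],[0.096,-0.666,0.42,0,0,0.16,255],[0.096,-0.666,0.42,0,0,0.16,255]],
])

```text
time_s: 9.2
tool_pos: [0.5481, -0.0182, 0.2195]
orientation: [-0.001, 0.999, 0.041, -0.0]
contact_force: [0.3, -0.5, -1.6]
opening: 0.136
grasp_force: 45.0
```

Request:
step_arm([
  [[0.001,-0.004,0,0.014,-0.174,0,255],[0.001,-0.004,0,0.028,-0.348,0,255],[0.001,-0.004,0,0.042,-0.522,0,255],[0.001,-0.004,0,0.056,-0.696,0,255],[0.001,-0.004,-0.03,0.07,-0.87,0,255],[0.001,-0.004,-0.06,0.07,-0.87,0,255],[0.001,-0.004,-0.07,0.07,-0.87,0,255],[0.001,-0.004,-0.07,0.07,-0.87,0,255],[0.001,-0.004,-0.07,0.07,-0.87,0,255]],
])

```text
time_s: 10.1
tool_pos: [0.5497, -0.0209, 0.1854]
orientation: [-0.009, 0.975, 0.04, 0.217]
contact_force: [-0.3, -0.5, -2.5]
opening: 0.129
grasp_force: 45.0
```

```bash
cat > pl.py <<'E'
from h import *
from scipy.spatial.transform import Rotation as Ro
S=np.array([.506,-.0235,.072]); ps=np.radians(4.6); E=np.array([[np.cos(ps),np.sin(ps),0],[-np.sin(ps),np.cos(ps),0],[0,0,1]])
def where(H=.0101):
    s=readout.observe(); q=s["orientation"]; M=Ro.from_quat([q[1],q[2],q[3],q[0]]).as_matrix()
    zt=-M[:,2]; xk=M[:,0]*np.sign(M[0,0]); yk=np.cross(zt,xk)
    eye=s["tool_pos"]-H*zt-.069*xk   # eye centre at underside
    P=eye-.027*xk
    print("eye rel stud mm",(E@(eye-S)*1e3).round(1),"P",(E@(P-S)*1e3).round(1),"tilt",np.degrees(np.arcsin(xk[2])).round(2),"yaw",np.degrees(np.arctan2(xk[1],xk[0])).round(2),"roll",np.degrees(np.arcsin(yk[2])).round(2),s["contact_force"].round(1))
    return eye,xk,yk,zt
E
python3 - <<'E'
from pl import *
eye,xk,yk,zt=where()
for n in("side","top"):
    im=optics.camera(n); np.save(n+"2.npy",im)
    # predicted outline in px
    print(n,[proj(n,eye+a*xk+b*yk+.004*zt).round(1).tolist() for a,b in((-.041,.025),(-.041,-.025),(-.027,.013),(-.027,-.013),(.027,.013),(.027,-.013))])
a=cv2.resize(np.load("side2.npy")[150:250,300:400],(500,500),interpolation=2)
b=cv2.resize(np.load("top2.npy")[160:220,325:385],(300,300),interpolation=2)
o=np.zeros((500,800,3),np.uint8);o[:,:500]=a;o[:300,500:]=b;cv2.imwrite("pics/c5.png",o[:,:,::-1])
E
```

```text
eye rel stud mm [-14.5  -1.1  75.1] P [-38.9  -1.1  63.6] tilt 25.06 yaw 4.71 roll 0.01 [-0.3 -0.5 -2.5]
side [[352.8, 201.4], [367.6, 202.5], [356.7, 197.9], [364.4, 198.4], [358.0, 183.5], [365.6, 184.1]]
top [[349.8, 223.2], [365.2, 221.7], [353.3, 218.9], [361.3, 218.1], [352.3, 203.4], [360.4, 202.6]]
```

View pics/c5.png

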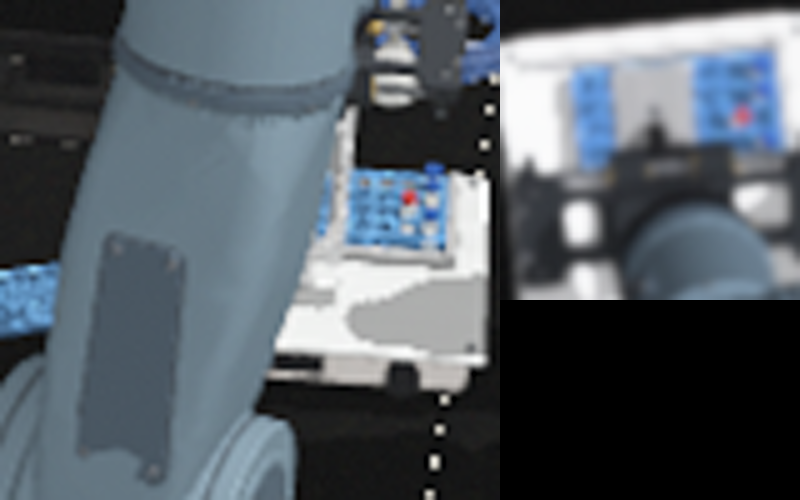

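The arm hides the stud and eye in both views. The keeper's tail is visible over the rack in the top view at about (356,180), straight across as computed. I'll lower by feel.

Request:
step_arm([
  [[-0.003,0.002,-0.03,0,0,0,255],[-0.003,0.002,-0.06,0,0,0,255],[-0.003,0.002,-0.07,0,0,0,255],[-0.003,0.002,-0.08,0,0,0,255],[-0.003,0.002,-0.088,0,0,0,255],[-0.003,0.002,-0.094,0,0,0,255],[-0.003,0.002,-0.094,0,0,0,255]],
])

```text
time_s: 10.9
tool_pos: [0.5477, -0.0212, 0.1379]
orientation: [-0.009, 0.975, 0.039, 0.217]
contact_force: [0.0, -0.7, -2.0]
opening: 0.131
grasp_force: 45.0
```

```bash
python3 -c "
from pl import *
where()"
```

```text
eye rel stud mm [-16.5  -1.1  27.6] P [-40.9  -1.1  16.1] tilt 25.03 yaw 4.6 roll -0.01 [ 0.  -0.7 -2. ]
```

Request:
step_arm([
  [[0,0.002,-0.008,0,0,0,255],[0,0.002,-0.014,0,0,0,255],[0,0.002,-0.019,0,0,0,255],[0,0.002,-0.019,0,0,0,255],[0,0.002,-0.019,0,0,0,255]],
])

```text
time_s: 11.4
tool_pos: [0.5477, -0.02, 0.1287]
orientation: [-0.009, 0.975, 0.039, 0.217]
contact_force: [0.6, 0.1, -2.3]
opening: 0.131
grasp_force: 45.0
```

```bash
python3 -c "
from pl import *
where()"
```

```text
eye rel stud mm [-16.4   0.1  18.3] P [-40.9   0.1   6.9] tilt 25.05 yaw 4.63 roll -0.02 [ 0.6  0.1 -2.3]
```

Request:
step_arm([
  [[0.01,0.001,0,0,0,0,255],[0.02,0.0015,0,0,0,0,255],[0.03,0.0025,0,0,0,0,255],[0.03,0.0025,0,0,0,0,255]],
])

```text
time_s: 11.8
tool_pos: [0.5634, -0.0185, 0.1285]
orientation: [-0.009, 0.975, 0.039, 0.217]
contact_force: [-0.1, -0.2, -2.2]
opening: 0.134
grasp_force: 45.0
```

Request:
step_arm([
  [[0.01,0.001,0,0,0,0,255],[0.02,0.0015,0,0,0,0,255],[0.028,0.0022,0,0,0,0,255],[0.034,0.003,0,0,0,0,255],[0.034,0.003,0,0,0,0,255]],
])

```text
time_s: 12.3
tool_pos: [0.5797, -0.0171, 0.1283]
orientation: [-0.009, 0.975, 0.039, 0.216]
contact_force: [-0.3, -0.5, -2.0]
opening: 0.136
grasp_force: 45.0
```

```bash
python3 -c "
from pl import *
where()"
```

```text
eye rel stud mm [15.7  0.4 17.9] P [-8.7  0.4  6.5] tilt 25.02 yaw 4.63 roll 0.0 [-0.3 -0.5 -2. ]
```

Request:
step_arm([
  [[0.003,0,0,0,0,0,255],[0.006,0.0005,0,0,0,0,255],[0.008,0.0005,0,0,0,0,255],[0.008,0.0005,0,0,0,0,255]],
])

```text
time_s: 12.7
tool_pos: [0.5834, -0.017, 0.1283]
orientation: [-0.009, 0.975, 0.039, 0.216]
contact_force: [-0.1, -0.4, -3.3]
opening: 0.132
grasp_force: 45.0
```

Request:
step_arm([
  [[0.002,0,0,0,0,0,255],[0.004,0.0003,0,0,0,0,255],[0.004,0.0003,0,0,0,0,255]],
])

```text
time_s: 13.0
tool_pos: [0.5852, -0.0168, 0.1282]
orientation: [-0.009, 0.976, 0.039, 0.216]
contact_force: [-0.7, -0.3, -3.5]
opening: 0.135
grasp_force: 45.0
```

```bash
python3 -c "
from pl import *
where()"
```

```text
eye rel stud mm [21.3  0.3 17.9] P [-3.2  0.3  6.5] tilt 25.0 yaw 4.63 roll -0.01 [-0.7 -0.3 -3.5]
```

Request:
step_arm([
  [[0.002,0,0,0,0,0,255],[0.005,0.0003,0,0,0,0,255],[0.005,0.0003,0,0,0,0,255]],
])

```text
time_s: 13.3
tool_pos: [0.5866, -0.0169, 0.1274]
orientation: [-0.008, 0.976, 0.039, 0.215]
contact_force: [-4.5, 0.4, -2.0]
opening: 0.13
grasp_force: 45.0
```

```bash
python3 -c "
from pl import *
where()"
```

```text
eye rel stud mm [22.5  0.1 17.2] P [-2.   0.1  5.9] tilt 24.87 yaw 4.62 roll -0.03 [-4.5  0.4 -2. ]
```

The eye's nose end touched the shank, so the stud really is about 2 mm further in +x than I had estimated. I'll back off slightly and start levelling.

Request:
step_arm([
  [[-0.006,-0.0005,0.001,0,0,0,255],[-0.006,-0.0005,0.001,0,0,0,255],[0.002,0.0002,-0.0138,-0.014,0.174,0,255],[0.0088,0.0007,-0.0292,-0.028,0.348,0,255],[0.0088,0.0007,-0.0292,-0.028,0.348,0,255],[0.0141,0.0011,-0.0452,-0.042,0.522,0,255],[0.0141,0.0011,-0.0452,-0.042,0.522,0,255]],
])

```text
time_s: 14.0
tool_pos: [0.5958, -0.0164, 0.1052]
orientation: [-0.003, 0.995, 0.04, 0.088]
contact_force: [-1.1, -0.1, -2.4]
opening: 0.137
grasp_force: 45.0
```

```bash
sed -i 's/\.506,/.508,/' pl.py; python3 -c "
from pl import *
where()"
```

```text
eye rel stud mm [21.9  0.1 11.2] P [-4.7  0.1  6.5] tilt 10.08 yaw 4.55 roll 0.0 [-1.1 -0.1 -2.4]
```

Request:
step_arm([
  [[0.0019,0.0002,-0.0164,-0.014,0.174,0,255],[0.0019,0.0002,-0.0164,-0.014,0.174,0,255],[0.0044,0.0004,-0.033,-0.028,0.35,0,255],[0.0044,0.0004,-0.033,-0.028,0.35,0,255],[0.0044,0.0004,-0.033,-0.028,0.35,0,255]],
])

```text
time_s: 14.5
tool_pos: [0.5973, -0.0158, 0.0893]
orientation: [0.0, 0.999, 0.04, 0.002]
contact_force: [0.1, 0.7, -2.5]
opening: 0.133
grasp_force: 45.0
```

```bash
python3 -c "
from pl import *
where()"
```

```text
eye rel stud mm [20.7  0.4  7. ] P [-6.3  0.4  6.9] tilt 0.21 yaw 4.62 roll -0.04 [ 0.1  0.7 -2.5]
```

Request:
step_arm([
  [[-0.012,-0.0015,0,0,0.007,0,255],[-0.024,-0.0025,0,0,0.007,0,255],[-0.034,-0.0035,0,0,0.007,0,255],[-0.0415,-0.0041,0,0,0.007,0,255],[-0.0415,-0.0041,-0.004,0,0.007,0,255],[-0.0415,-0.0041,-0.008,0,0.007,0,255],[-0.0415,-0.0041,-0.008,0,0.007,0,255]],
])

```text
time_s: 15.2
tool_pos: [0.5763, -0.0179, 0.0848]
orientation: [-0.0, 0.999, 0.04, -0.002]
contact_force: [-0.3, -0.1, -1.8]
opening: 0.133
grasp_force: 45.0
```

```bash
python3 -c "
from pl import *
where()"
```

```text
eye rel stud mm [-0.5  0.   3. ] P [-27.5   0.    3.1] tilt -0.27 yaw 4.63 roll 0.03 [-0.3 -0.1 -1.8]
```

Request:
step_arm([
  [[0.001,0,-0.002,0,-0.007,0,255],[0.001,0,-0.004,0,-0.007,0,255],[0.001,0,-0.006,0,-0.007,0,255],[0.001,0,-0.006,0,-0.007,0,255]],
])

```text
time_s: 15.6
tool_pos: [0.5768, -0.0179, 0.0822]
orientation: [-0.0, 0.999, 0.04, -0.0]
contact_force: [-0.3, 0.6, -1.1]
opening: 0.132
grasp_force: 45.0
```

Request:
step_arm([
  [[0,0,-0.001,0,0,0,255],[0,0,-0.002,0,0,0,255],[0,0,-0.002,0,0,0,255]],
])

```text
time_s: 15.9
tool_pos: [0.5768, -0.0178, 0.0821]
orientation: [0.0, 0.999, 0.04, -0.0]
contact_force: [-4.5, -0.7, 8.3]
opening: 0.13
grasp_force: 45.0
```

```bash
python3 -c "
from pl import *
where()"
```

```text
eye rel stud mm [0.1 0.1 0.1] P [-26.9   0.    0.1] tilt -0.05 yaw 4.64 roll -0.04 [-4.5 -0.7  8.3]
```

Request:
step_arm([
  [[0,0,0.002,0,0,0,255],[0,0,0.002,0,0,0,150],[0,0,0.002,0,0,0,150],[0,0,0.002,0,0,0,150],[0,0,0.002,0,0,0,150],[0,0,0.01,0,0,0,150],[0,0,0.03,0,0,0,150],[0,0,0.07,0,0,0,150],[0,0,0.15,0,0,0,150],[0,0,0.25,0,0,0,150],[0,0,0.35,0,0,0,150],[-0.05,0.08,0.4,0,0,0,150],[-0.2,0.2,0.4,0,0,0,150],[-0.3,0.5,0.4,0,0,0,150],[-0.3,0.7,0.4,0,0,0,150],[-0.3,0.7,0.4,0,0,0,150],[-0.3,0.7,0.4,0,0,0,150],[-0.3,0.7,0.4,0,0,0,150],[-0.3,0.7,0.4,0,0,0,150],[-0.3,0.7,0.4,0,0,0,150]],
])

```text
time_s: 17.9
tool_pos: [0.4223, 0.3393, 0.2828]
orientation: [-0.003, 0.999, 0.046, -0.001]
contact_force: [-0.6, -0.3, 0.5]
opening: 0.411
grasp_force: 0.0
```

```bash
python3 - <<'E'
from h import *
a=optics.camera("side"); b=optics.camera("top"); np.save("side3.npy",a); np.save("top3.npy",b)
A=cv2.resize(a[170:235,325:405],None,fx=5,fy=5,interpolation=2); B=cv2.resize(b[155:235,320:400],None,fx=5,fy=5,interpolation=2)
o=np.zeros((400,800,3),np.uint8);o[:325,:400]=A;o[:,400:]=B;cv2.imwrite("pics/c6.png",o[:,:,::-1])
E
```

```text
(no output)
```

View pics/c6.png

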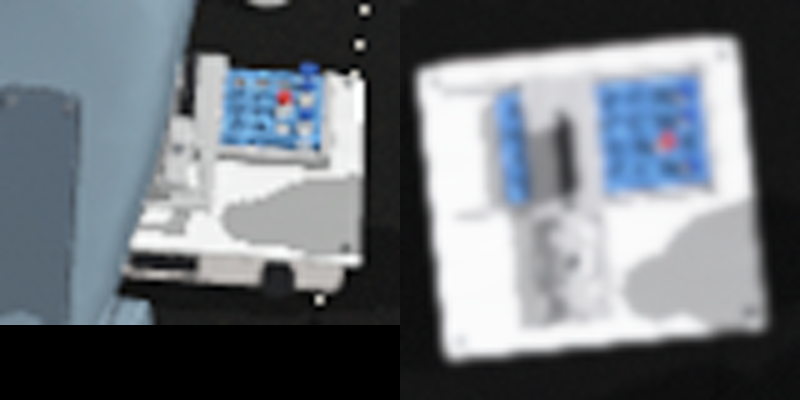

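The keeper lies across the rack with its tail straight, and the rack is at the stop. The arm hides part of the stud in the side view, so I'll move a little for a clear look.

Request:
step_arm([
  [[0.16,-0.06,0,0,0,0,150],[0.16,-0.06,0,0,0,0,150],[0.16,-0.06,0,0,0,0,150],[0.16,-0.06,-0.15,0,0,0,150],[0.16,-0.06,-0.24,0,0,0,150],[0.16,-0.06,-0.24,0,0,0,150]],
])

```text
time_s: 18.6
tool_pos: [0.5055, 0.298, 0.157]
orientation: [0.002, 0.999, 0.039, -0.003]
contact_force: [0.2, 0.4, 0.5]
opening: 0.411
grasp_force: 0.0
```

```bash
python3 - <<'E'
from h import *
a=optics.camera("side"); b=optics.camera("top")
def en(x): 
    x=np.clip((x.astype(float)-80)*1.5,0,255).astype(np.uint8); return x
A=cv2.resize(en(a[175:225,340:390]),(400,400),interpolation=2); B=cv2.resize(en(b[160:225,335:375]),(246,400),interpolation=2)
o=np.zeros((400,660,3),np.uint8);o[:,:400]=A;o[:,410:656]=B;cv2.imwrite("pics/c7.png",o[:,:,::-1])
from pl import S,E
for nm,q in(("head-",(-35,0,22)),("head+",(35,0,22)),("eye-",(-27,0,4)),("eye+",(27,0,4)),("nose",(-41,0,4)),("tail",(129,0,4)),("grip",(69,0,35))):
    X=S+E.T@(np.array(q)/1e3); print(nm,((proj("side",X)-[340,175])*8).round(),((proj("top",X)-[335,160])*6.15+[410,0]).round())
E
```

```text
head- [159. 253.] [537. 347.]
head+ [170. 148.] [525. 220.]
eye- [158. 271.] [533. 334.]
eye+ [167. 191.] [524. 237.]
nose [156. 293.] [536. 359.]
tail [182.  48.] [506.  54.]
grip [176.  77.] [520. 156.]
```

View pics/c7.png

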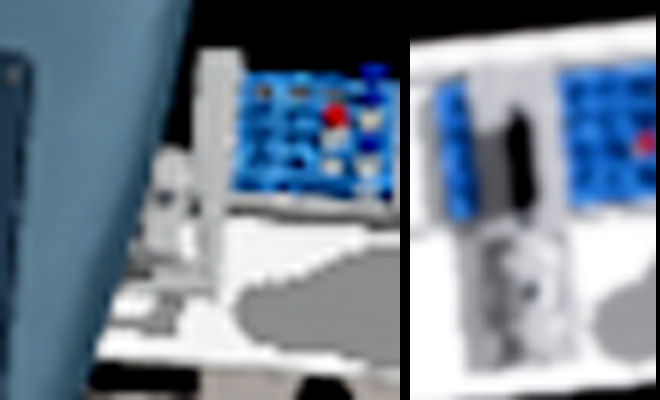

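The head bar shows from (362,194) to (360,206) in the side view. The keeper's nose corner at (366.6,212) and tail corner at (370,181) match the centred prediction to within about 1 px. The rack is still home and the gripper is clear, so I'm handing in.

```bash
python3 -c "
from cell import order
print(order.job_done())"
```

```text
the job is handed in; nothing more can be done
None
```

The job is handed in at about 19 s of robot time: the rack is home against the stop, and the keeper is lying released and flat across it with its eye centred under the stud's head; I never moved near the timer, beaker or wash bottle.

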